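# Wedge a lacquer panel fast in its inlay jig

## Task

Slide the dark bar of the jig forward by its steel post until it holds the black lacquer panel square against the fence, then slide the pale thumb wedge along its ramp, in behind the bar, until it jams and keeps the panel firmly gripped after you let go. Go gently: the panel must not be squeezed hard, and the gripper must not touch it; leave the other things where they lie.

Things in the scene. Friction and masses are not known exactly. Their poses are not given: they have to be found in the camera images.
- jig: Fixed holding jig on a 12 mm wooden board. Origin on the table under the bar's track; board spans x -105 to 140, y -185 to 95 mm. +x: clamping direction (away from the robot at yaw 0); +y: the way the wedge is driven. The fence, a fixed aluminium block 24 x 130 x 26 mm across the far side (near face at x 95 mm), is set up to 3 mm nearer or farther from job to job.
- ramp (a point): Point on the ramp's face at jig x -53.2, y 0 mm, on the board's top (axes as the jig's). The ramp is a fixed aluminium rail 18 mm high along the jig's near side; its upright face is the line x = -53.2 mm + 0.14 y in the jig's frame, y -165 to 50 mm: it closes in toward +x by 14 mm per 100 mm of +y.
- bar: Sliding dark wooden bar, 36 (x) x 90 (y) x 22 mm, cork front (gives about 0.1 mm at 15 N). Origin at the centre of its underside, on the board; faces at x +18 and -18 mm. Moves only along the jig's x, yaw as the jig's. Starts drawn back, origin at jig x -26 to -22 mm; closes on the panel after 16 to 26 mm. About 2.5 N of friction; stays where left.
- bar_post (a point): Foot of the round steel post on the bar, on the bar's top face (22 mm above the board): 18 mm in diameter, 30 mm tall, at x +6, y +25 mm of the bar. Grip or push the bar by it.
- wedge: Loose pale waxed-wood thumb wedge, 80 (y) x 22 mm high, about 90 g. Origin at mid-length on its underside. Front face flat at x +16 mm; back face x = -17.6 mm + 0.14 y, parallel to the ramp (28 mm thick at the leading +y tip, 39 at the heel). Starts on the board a few mm clear of the ramp, on the bar's -y side; fits behind the bar only once the bar is closed.
- wedge_tab (a point): Foot of the wedge's upright thumb tab, on the wedge's top face (22 mm above the board): 16 (x) x 18 (y) mm, 30 mm tall, at x 0, y -25 mm of the wedge. Grip it here. The wedge must bear on the ramp as it slides; it jams with the wedge's origin at jig y about -35 to +20 mm. Pushed along the ramp with 10 to 15 N it grips enough, and it stays jammed when let go.
- panel: Black lacquered panel with mother-of-pearl inlay, loose, 80 (x) x 110 (y) x 14 mm high, about 160 g; origin at the centre of its underside. Lies on the board between bar and fence, a few mm from each and a little askew; the bar pushes it square.
- blank: Small loose wooden block 30 x 50 x 16 mm, without a tab, lying on the board. Origin under its centre. Leave alone.
- pearl_box: Open black box 50 x 60 x 22 mm on the board. Origin under its centre. Leave alone.
- brush: Brush 170 mm long on the table. Leave alone.
- burnisher: Burnishing tool with wooden handle, 160 mm, on the table. Leave alone.
- tin: Amber glass jar, 52 mm in diameter, 60 mm high. Leave alone.
- dish: White bowl, 90 mm in diameter, 22 mm high. Leave alone.
- rub_block: Black rubber block 60 x 35 x 25 mm. Leave alone.
There are look-alikes about, which are no part of the job. What is shaped like the wedge but green, purple or yellow is not meant.

How it is judged:
By the outcome, as a careful person would: the job done as asked, in the order asked, and still so for the second after the job is handed in, with the robot touching nothing.
It also fails if it takes over 51 s, if anything falls off the work surface, if the arm or the gripper's body presses on something with over 40 N, if the wrist force passes 120 N, or if a joint passes its speed limit or range.

## Robot

A 6-joint arm with a two-finger parallel gripper is mounted at the origin on the work surface. World frame = base frame: x ahead of the robot, y to its left, z up, the work surface at z = 0. Lengths are in m, angles in degrees, forces in N, time in s.
With the tool pointing down it reaches from about 0.3 to 0.75 m from the base axis. Payload 8.5 kg.
Tool frame: the origin (TCP) lies midway between the tips of the shut fingers; the grasp point (between the pads) lies ctrl.tcp_to_grasp behind it (ctrl.tcp_to_grasp is the distance from the TCP to the grasp point, in m); z points along the fingers, y is the line along which they close (so a half turn about z gives the same grasp; the last joint's range is limited). The gripper opens to 85 mm and grips with 20 to 120 N. Pads are 22 mm wide; open, the fingers measure 114 mm over their backs; the gripper's body (76 mm by 85 mm) begins 54 mm behind the grasp point. The pads swing forward as they close: fully open they stand 13 mm farther back than shut.
Start: joints at [-84.987, 21.807, 74.336, -0, 83.858, -12.336], TCP at [0.164, -0.525, 0.194] pointing down, gripper open.
Joint ranges: [-178.18, 178.18], [-50.72, 133.34], [12.68, 142.11], [-81.47, 261.47], [9.98, 163.14], [-165.26, 165.26]. Speed limits (degrees/s): [136.94, 136.94, 180, 180, 180, 180].

## Interface

Orientations are given as a 3x3 rotation matrix whose columns are the frame's x, y, z axes.
In Python, from station import ctrl gives the robot as it stands. Calls block until the motion is done:
- ctrl.goto(position, orientation): joint-space move of the TCP to a pose.
- ctrl.servo_line(position, orientation=None, max_speed=0.15): straight line of the TCP; orientation=None keeps the orientation; max_speed is the mean speed in m/s.
- ctrl.move_j(angles): joint-space move.
- ctrl.release() and ctrl.close(grasp_force=None): open the fingers fully, or close them until they stop; grasp_force is the grip in N (None keeps the last).
- ctrl.sleep(seconds).
- ctrl.inverse_kinematics(position, orientation): joint angles nearest the present ones, or None.
- ctrl.get_obs(): the state.
- ctrl.capture(name): name is "scene" or "top" or "wrist"; returns a dict with "color" (420x560x3 uint8, red, green, blue), "mtx" (3x3 intrinsics, pixels), "R" (3x3) and "t" (3): a world point X has camera coordinates R X + t; the wrist camera has in their place "T_tool_cam" (4x4, takes a point from camera to tool coordinates, whose origin is the TCP and whose axes are the flange's). Camera axes: x right, y down, z forward; pixel columns grow to the right and rows downward; lengths in m; the calibration is good to about 2 mm. A picture is of the moment at which its call begins: read the wrist's pose just before it. There is no depth.
A pose or a line that the arm cannot do raises ctrl.MotionError and nothing moves.
- ctrl.close_job(): hands the job in; it is judged then, once.
The state is a dict: "time_s": time; "qpos": joint angles; "qvel": joint speeds; "effort": joint torques, N m; "ee_pos": TCP position; "ee_rot": TCP orientation; "contact_force": force on the tool from outside, world axes, zero at the start; "ft_torque": the same for the moment, N m; "opening": finger opening in m; "finger_force": force on a finger pad.
Only numpy, scipy, OpenCV 4.12 (cv2) and the standard library are available. Lean on these libraries where they do the work, as an engineer would, in place of code of your own. Each camera call takes 0.05 s, during which the arm holds its last target. There are 200 camera calls.

## Working session

There is one attempt and no reset: what is moved stays moved. The work goes in short steps, each a Python script; the robot and the scene stay as the last script left them, time stands still between calls to the robot, and variables do not carry over. Pictures are saved under pics/ and viewed, at most 10 in all, crops included, and the job is handed in when it is done.

```bash
mkdir -p pics; ls; python3 - <<'E'
from station import ctrl
import cv2,pickle
o=ctrl.get_obs();print(o['time_s'],o['opening'],o['contact_force'],ctrl.tcp_to_grasp)
d={}
for n in('scene','top'):
    c=ctrl.capture(n);d[n]=c;cv2.imwrite(f'pics/{n}0.png',cv2.cvtColor(c['color'],cv2.COLOR_RGB2BGR));print(n,c['mtx'].tolist(),(-c['R'].T@c['t']).round(3))
pickle.dump(d,open('d0.pkl','wb'))
E
```

```text
pics
0.0 0.08513221340084541 [-0.27328462  0.01846797 -0.28391666] 0.0187
scene [[499.15080098850655, 0.0, 276.8940369125927], [0.0, 499.15080098850655, 198.01192686543592], [0.0, 0.0, 1.0]] [1.034 0.355 1.113]
top [[390.02001230875334, 0.0, 278.27835909800615], [0.0, 390.02001230875334, 208.32153733661497], [0.0, 0.0, 1.0]] [ 0.435 -0.029  0.917]
```

View pics/top0.png

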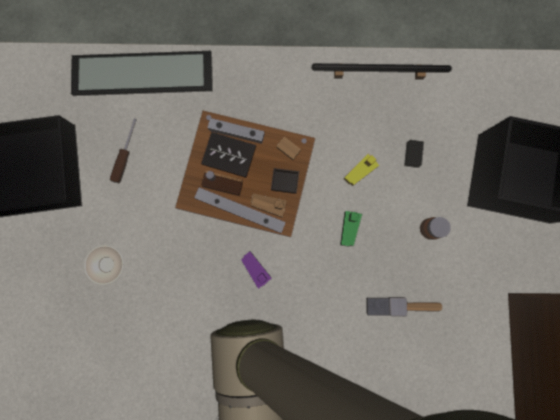

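View pics/scene0.png

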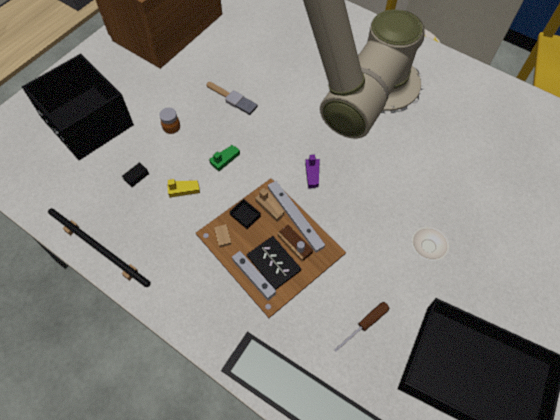

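The top view shows the board with corners near (205,112), (314,136), (291,236) and (177,208). The post is near (209,175), the wedge near (268,204) and its tab near (280,207). The panel is at (229,154), the fence at the top and the ramp at the bottom. I'll fit the board first, then take a close wrist view.

```bash
cat > h.py <<'E'
import numpy as np,cv2,pickle
def ray(c,uv,z):
    "pixels -> world points on plane z"
    uv=np.atleast_2d(np.float64(uv)); d=np.c_[uv,np.ones(len(uv))]@np.linalg.inv(c['mtx']).T@c['R']; C=-c['R'].T@c['t']
    return C+d*((z-C[2])/d[:,2])[:,None]
def pix(c,X):
    p=(np.atleast_2d(X)@c['R'].T+c['t'])@c['mtx'].T; return p[:,:2]/p[:,2:]
def board(c,z=.012):
    h=cv2.cvtColor(c['color'],cv2.COLOR_RGB2HSV); m=cv2.inRange(h,(3,80,40),(18,255,220))
    m=cv2.morphologyEx(m,cv2.MORPH_OPEN,np.ones((3,3)))
    m2=cv2.morphologyEx(m,cv2.MORPH_CLOSE,np.ones((15,15)))
    cs,_=cv2.findContours(m2,0,1); k=max(cs,key=cv2.contourArea)
    P=ray(c,cv2.convexHull(k)[:,0],z)[:,:2]
    (cx,cy),(w,hh),a=cv2.minAreaRect((P*1000).astype(np.float32))
    b=cv2.boxPoints(((cx,cy),(w,hh),a))
    e=[b[1]-b[0],b[2]-b[1]]; s=min(e,key=np.linalg.norm)   # short side = jig x
    if s[0]<0:s=-s
    yaw=np.arctan2(s[1],s[0]); R=np.array([[np.cos(yaw),-np.sin(yaw)],[np.sin(yaw),np.cos(yaw)]])
    o=np.array([cx,cy])-R@[17.5,-45]
    return o/1000,yaw,(w,hh)
def rotz(y): return np.array([[np.cos(y),-np.sin(y)],[np.sin(y),np.cos(y)]])
def down(y):
    "tool down; tool x along world yaw y"
    c,s=np.cos(y),np.sin(y); return np.array([[c,s,0],[s,-c,0],[0,0,-1.]])
E
python3 - <<'E'
from h import *
d=pickle.load(open('d0.pkl','rb'))
for n in d:
    o,y,s=board(d[n]);print(n,o.round(4),np.degrees(y).round(2),s)
from station import ctrl
o=ctrl.get_obs();print(o['ee_rot'].round(3));c=ctrl.capture('wrist');print(c['T_tool_cam'].round(3),c['mtx'])
c=d['top'];J,y,_=board(c)
print('post',(rotz(y).T@(ray(c,[209,174],.064)[0,:2]-J)).round(4),'tab',(rotz(y).T@(ray(c,[280,207],.064)[0,:2]-J)).round(4))
for a in(y,y+np.pi/2,y-np.pi/2,y+np.pi):
    print(np.degrees(a),ctrl.inverse_kinematics(np.r_[J+rotz(y)@[.02,0],.30],down(a)))
E
```

```text
scene [0.6198 0.091 ] -13.51 (278.31231689453125, 243.21726989746094)
top [0.6193 0.088 ] -13.46 (276.76239013671875, 242.14651489257812)
[[ 0.955  0.298 -0.   ]
 [ 0.298 -0.955  0.001]
 [ 0.    -0.001 -1.   ]]
[[-0.    -0.945 -0.327  0.084]
 [ 1.    -0.    -0.    -0.   ]
 [ 0.    -0.327  0.945 -0.179]
 [ 0.     0.     0.     1.   ]] [[291.64929235   0.         281.56908708]
 [  0.         291.64929235 211.57181204]
 [  0.           0.           1.        ]]
post [-0.0165  0.0262] tab [-0.0497 -0.1446]
-13.457068 [-3.07668626e+00  2.98964541e+01  4.38701098e+01 -2.54444375e-14
  1.06233436e+02  1.00380383e+02]
76.54293 [-3.07668626e+00  2.98964541e+01  4.38701098e+01 -2.54444375e-14
  1.06233436e+02  1.03803833e+01]
-103.45707 None
166.54292 [-3.07668626e+00  2.98964541e+01  4.38701098e+01 -2.54444375e-14
  1.06233436e+02 -7.96196200e+01]
```

Both views agree on the board: origin about (0.619, 0.089), yaw −13.5°. The post and tab positions are plausible too. Next is one close wrist view.

```bash
cat >> h.py <<'E'
J=np.array([.6195,.0892]); Y=np.radians(-13.48); RJ=rotz(Y)
Q=down(Y+np.pi)   # tool x along jig -x, fingers close along jig y
def W(x,y,z): return np.r_[J+RJ@[x,y],z]     # jig (m) -> world, z world
def inj(p): return RJ.T@(np.asarray(p)[:2]-J)
def wrist(ctrl,name=None):
    o=ctrl.get_obs(); c=ctrl.capture('wrist'); T=c['T_tool_cam']
    Rwc=o['ee_rot']@T[:3,:3]; t=o['ee_pos']+o['ee_rot']@T[:3,3]
    c['R']=Rwc.T; c['t']=-Rwc.T@t
    if name: cv2.imwrite(f'pics/{name}.png',cv2.cvtColor(c['color'],cv2.COLOR_RGB2BGR)); pickle.dump(c,open(name+'.pkl','wb'))
    return c
E
python3 - <<'E'
from h import *
from station import ctrl
ctrl.goto(W(.055,-.05,.16),Q)
o=ctrl.get_obs();print(o['time_s'],inj(o['ee_pos']),o['ee_pos'][2],o['contact_force'].round(2))
c=wrist(ctrl,'w1')
print(pix(c,[W(-.0532-.165*.14,-.165,.012),W(-.0532,0,.03),W(.095,0,.038),W(-.024+.006,.025,.064),W(-.05,-.145,.064)]).round(0).tolist())
E
```

```text
2.7833 [ 0.05523054 -0.05092506] 0.16009296491015026 [-0.2   0.44  0.74]
[[168.0, 62.0], [334.0, 85.0], [327.0, 229.0], [366.0, 124.0], [173.0, 86.0]]
```

View pics/w1.png

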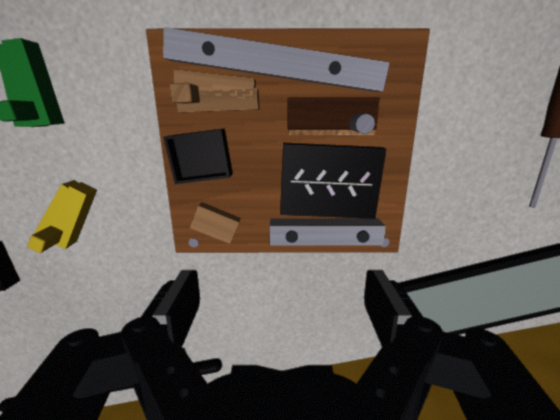

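The wrist view has the board at (148–428, 28–252), with the post top at (365,122) and the tab top at (181,93). The wedge lies from (174,70) to (258,110), the bar from (288,97) to (379,135) and the fence face at row ≈219. The projections agree to within a few pixels, so I'll refine the measurements numerically.

```bash
python3 - <<'E'
from h import *
c=pickle.load(open('w1.pkl','rb'))
o,y,s=board(c);print('board',o.round(4),np.degrees(y).round(2),s)
im=cv2.cvtColor(c['color'],cv2.COLOR_RGB2BGR)
j=lambda uv,z:(1000*(np.array([inj(p) for p in ray(c,uv,z)]))).round(1).tolist()
hsv=cv2.cvtColor(im,cv2.COLOR_BGR2HSV)
g=cv2.inRange(hsv,(0,0,70),(179,70,255))
n,l,st,ce=cv2.connectedComponentsWithStats(g[105:140,340:385]);
i=max(range(1,n),key=lambda k:st[k,4]);u=ce[i]+[340,105];print('post',u,st[i],j([u],.064))
# aluminium components: ramp and fence
n,l,st,ce=cv2.connectedComponentsWithStats(g)
for uv in[(270,62),(330,238)]:
    m=(l==l[uv[1],uv[0]]).astype(np.uint8);k=cv2.findContours(m,0,1)[0][0]
    b=cv2.boxPoints(cv2.minAreaRect(k));print('alu',b.round(1).tolist(),j(b,.030 if uv[1]<100 else .038))
cv2.imwrite('pics/crop1.png',cv2.resize(im[55:145,160:400],None,fx=3.3,fy=3.3,interpolation=cv2.INTER_CUBIC))
E
```

```text
board [0.6181 0.0894] -13.5 (276.45556640625, 241.69285583496094)
post [364.86423841 123.55298013] [ 16   9  19  20 302] [[-18.3, 24.4]]
alu [[0.0, 0.0], [559.0, 0.0], [559.0, 402.0], [0.0, 402.0]] [[-123.4, -302.7], [-122.6, 197.8], [370.0, 350.3], [368.4, -459.0]]
alu [[269.0, 225.0], [388.0, 225.0], [388.0, 246.0], [269.0, 246.0]] [[90.4, -64.9], [90.7, 67.1], [116.4, 70.1], [116.1, -65.3]]
```

View pics/crop1.png

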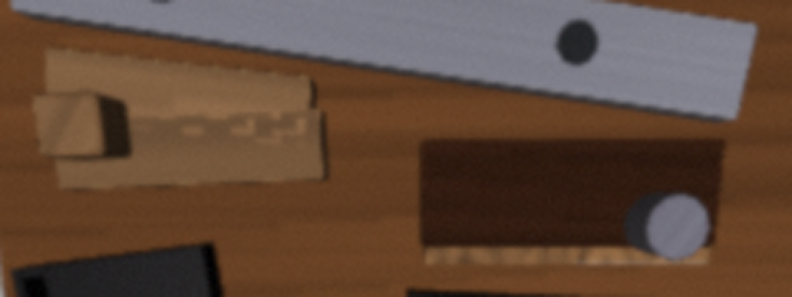

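The crop shows the tab top centred at image (180.9,93.2). The wedge's front edge runs (177.6,112)→(258.5,109.5), and the ramp's top edge runs (160,58)→(382.7,90.8).

```bash
python3 - <<'E'
from h import *
c=pickle.load(open('w1.pkl','rb'))
j=lambda uv,z:(1000*(np.array([inj(p) for p in ray(c,uv,z)]))).round(1).tolist()
k=lambda L:[(160+x/3.3,55+y/3.3) for x,y in L]
print('ramp',j(k([(20,12),(735,118)]),.03))
print('tabtop',j(k([(35,95),(97,93),(103,157),(40,158),(69,126)]),.064))
print('wfront',j(k([(58,188),(325,180)]),.034),'tip back',j(k([(312,78),(48,50)]),.034))
print('bar',j(k([(420,140),(722,140),(712,245),(420,245)]),.034))
E
```

```text
ramp [[-76.2, -160.2], [-47.7, 48.4]]
tabtop [[-51.5, -146.8], [-52.0, -130.5], [-36.3, -130.6], [-36.1, -147.4], [-44.0, -138.8]]
wfront [[-28.3, -153.6], [-30.5, -73.6]] tip back [[-58.3, -76.6], [-65.8, -152.1]]
bar [[-41.6, -45.2], [-41.4, 43.9], [-11.5, 44.1], [-11.7, -45.1]]
```

Everything checks against the known sizes: wedge 80 mm long, bar spanning ±45 mm, ramp 1 mm off in x. I'll shift the jig frame by (−1, −0.6) mm and close the bar.

```bash
cat >> h.py <<'E'
J=J+RJ@[-.001,-.0006]
def fj(o,b=0): return np.r_[RJ.T@o['contact_force'][:2],o['contact_force'][2]]-b
E
python3 - <<'E'
from h import *
from station import ctrl
px,py=-.0173,.025
ctrl.goto(W(px,py,.11),Q); ctrl.servo_line(W(px,py,.039),max_speed=.1)
o=ctrl.get_obs();print('down',o['time_s'],inj(o['ee_pos']).round(4),fj(o).round(2))
ctrl.close(20); o=ctrl.get_obs();b=fj(o);print('closed',o['time_s'],o['opening'],b.round(2))
if .014<o['opening']<.022:
    p=inj(o['ee_pos']);x0=x=p[0]; n=0
    while x-x0<.029:
        s=.004 if x-x0<.0115 else .0006
        x+=s; ctrl.servo_line(W(x,p[1],o['ee_pos'][2]),max_speed=.03 if s>.001 else .012)
        q=ctrl.get_obs();f=fj(q); n+=1
        print(round((x-x0)*1e3,1),f.round(1)) if n%3==0 or f[0]<-5 else 0
        if f[0]<-8: break
    q=ctrl.get_obs();print(q['time_s'],inj(q['ee_pos']).round(4),fj(q).round(2))
E
```

```text
down 4.225 [-0.0167  0.025 ] [-0.33 -0.17  0.02]
closed 4.9917 -0.00012623410825816705 [-0.18  0.27  1.06]
```

The fingers closed on nothing, so I'll look.

```bash
python3 - <<'E'
from h import *
from station import ctrl
o=ctrl.get_obs();print(o['ee_pos'],o['ee_rot'].round(3),o['opening'],o['finger_force'],inj(o['ee_pos']))
c=wrist(ctrl,'w2')
print(pix(c,[W(-.0173,.025,.064),o['ee_pos'],W(-.0173,.025,.034)]))
E
```

```text
[0.60738783 0.1172033  0.039001  ] [[-0.972  0.233 -0.   ]
 [ 0.233  0.972 -0.   ]
 [ 0.    -0.    -1.   ]] -0.00012623410825816705 0.0 [-0.01730623  0.02500843]
[[281.62962586 261.73964859]
 [281.62304194 243.57037223]
 [281.60725326 240.45739339]]
```

View pics/w2.png

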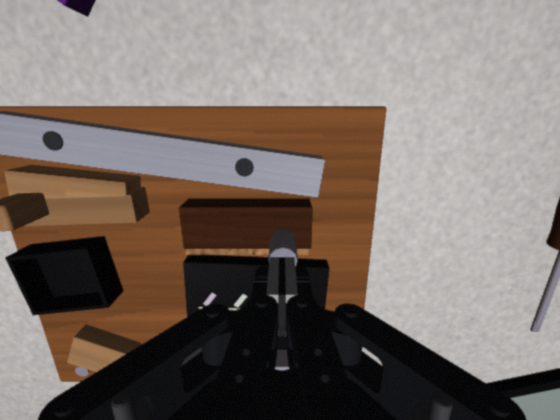

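```bash
python3 - <<'E'
from h import *
c=pickle.load(open('w2.pkl','rb'))
j=lambda uv,z:(1000*(np.array([inj(p) for p in ray(c,uv,z)]))).round(1).tolist()
print('bar',j([(181,207),(311,207),(311,248),(184,248)],.034),'post',j([(283,248),(283,256),(283,264)],.064))
print('ramp',j([(30,160),(315,195)],.03),'panel near',j([(190,262),(325,268)],.026))
im=cv2.cvtColor(c['color'],cv2.COLOR_RGB2BGR)
cv2.imwrite('pics/crop2.png',cv2.resize(cv2.convertScaleAbs(im[190:320,170:340],alpha=1.8),None,fx=4.5,fy=4.5,interpolation=cv2.INTER_CUBIC))
E
```

```text
bar [[-41.6, -41.7], [-41.6, 44.5], [-11.5, 45.5], [-11.6, -43.0]] post [[-26.3, 25.8], [-21.1, 25.8], [-15.8, 25.8]]
ramp [[-72.1, -136.4], [-48.7, 47.3]] panel near [[3.8, -42.8], [8.9, 57.4]]
```

View pics/crop2.png

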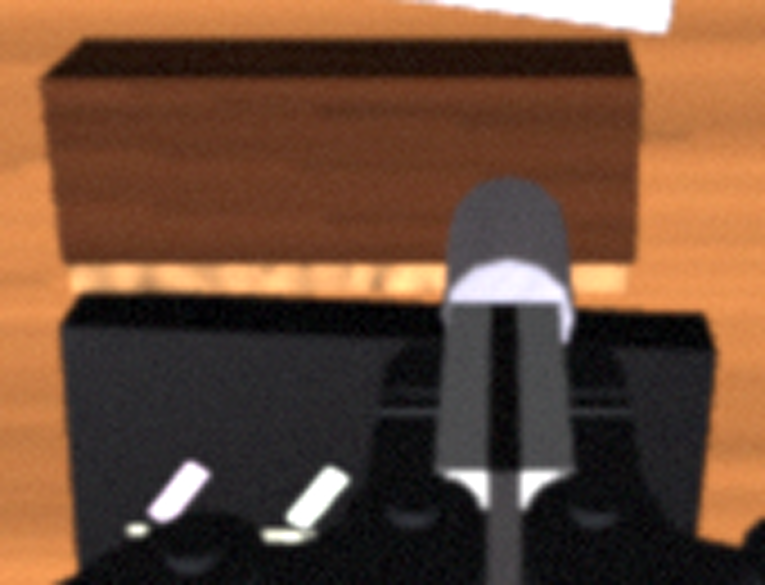

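The crop shows the shut fingers ending at crop row ~300, overlapping the post's top disc (back rim at row 262). So they appear to be above the post, not around it: the real tips look 20–35 mm short of the nominal TCP. I'll check with a gentle touch-down. The bar and post are the only things underneath.

```bash
python3 - <<'E'
from h import *
from station import ctrl
o=ctrl.get_obs();b=fj(o);z=.039
while z>.006:
    z-=.0015; ctrl.servo_line(W(-.0173,.025,z),max_speed=.03)
    q=ctrl.get_obs();f=fj(q,b)
    if abs(f).max()>2.5: break
print(q['time_s']-o['time_s'],q['time_s'],z,q['ee_pos'],f.round(2),q['opening'])
E
```

```text
2.25 7.2917 0.025499999999999988 [0.60813977 0.11708518 0.02665049] [-1.47 -0.69  5.27] -8.018097451246331e-05
```

Contact came at TCP z = 0.0267. The post top is at 0.064, so the tips sit about 37 mm behind the nominal TCP, which matches the picture. I'll lift, open, and descend guarded to the corrected height.

```bash
cat >> h.py <<'E'
TIP=.037   # real finger tips lie this far behind the nominal TCP
def guarded(ctrl,x,y,z0,z1,lim=3,step=.01,v=.08):
    b=fj(ctrl.get_obs()); z=z0
    while z>z1+1e-6:
        z=max(z1,z-step); ctrl.servo_line(W(x,y,z),max_speed=v); q=ctrl.get_obs()
        if abs(fj(q,b)).max()>lim: print('contact',z,fj(q,b)); return False
    return True
E
python3 - <<'E'
from h import *
from station import ctrl
px,py=-.0173,.025
ctrl.servo_line(W(px,py,.05),max_speed=.15); ctrl.release()
ok=guarded(ctrl,px,py,.05,.005)
o=ctrl.get_obs();print(ok,o['time_s'],fj(o).round(2))
if ok:
    ctrl.close(20); o=ctrl.get_obs();b=fj(o);print('closed',o['time_s'],o['opening'],b.round(2))
    wrist(ctrl,'w3')
E
```

```text
True 9.7417 [0.81 0.77 0.24]
closed 10.3667 0.017173103622519982 [0.07 4.1  1.  ]
```

The opening is 17 mm, so the post is gripped. Now to close the bar.

```bash
python3 - <<'E'
from h import *
from station import ctrl
o=ctrl.get_obs();x0=x=-.0173;y=.0254;z=.005; n=0
while x-x0<.029:
    s=.0045 if x-x0<.0130 else .0006
    x+=s; ctrl.servo_line(W(x,y,z),max_speed=.03 if s>.001 else .012)
    q=ctrl.get_obs();f=fj(q); n+=1
    if n%3==0 or f[0]<-5: print(round((x-x0)*1e3,1),f.round(1))
    if f[0]<-8.5: break
q=ctrl.get_obs();print(q['time_s'],inj(q['ee_pos']).round(4),fj(q).round(2),q['opening'])
wrist(ctrl,'w4')
E
```

```text
13.5 [0.2 5.2 4.7]
15.3 [-2.5  5.3  5.8]
17.1 [-2.5  4.7  5. ]
18.9 [-5.7  3.6  7.5]
19.5 [-9.2  4.1  9.1]
13.8167 [0.0004 0.0255] [-9.2   4.14  9.09] 0.017148103513568665
```

```bash
python3 - <<'E'
from h import *
from station import ctrl
x=-.0173+.0195+.0006
ctrl.servo_line(W(x,.0254,.005),max_speed=.012);q=ctrl.get_obs();print(fj(q).round(1),inj(q['ee_pos']).round(4))
ctrl.release(); q=ctrl.get_obs();print(q['time_s'],fj(q).round(1),inj(q['ee_pos']).round(4))
ctrl.servo_line(W(x,.0254,.075),max_speed=.2)
ctrl.goto(W(.0,-.138,.09),Q)
q=ctrl.get_obs();print(q['time_s'],fj(q).round(1));c=wrist(ctrl,'w5')
E
```

```text
[-11.9   3.6  11.3] [0.0004 0.0255]
14.7833 [ 0.6  0.  -0.3] [0.0028 0.0253]
15.9833 [-0.3  0.4  0.2]
```

View pics/w5.png

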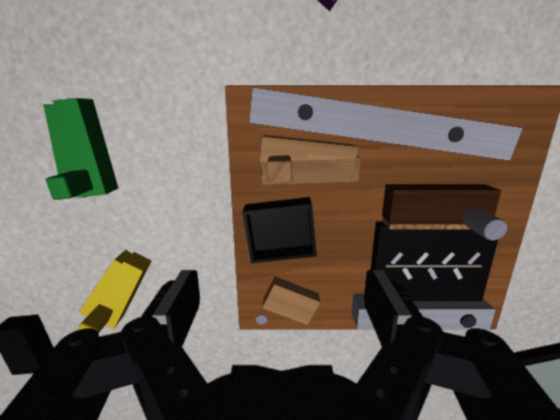

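The picture shows the bar's cork against the panel, at rows ~226–230, and the panel flush with the fence at row ~303. The wedge is unchanged, with its tab top at (280,168). Next I'll grip the tab.

```bash
python3 - <<'E'
from h import *
from station import ctrl
c=pickle.load(open('w5.pkl','rb'));t=inj(ray(c,[280,169],.064)[0]);print('tab',t)
tx,ty=-.0430,-.1382
if np.hypot(*(t-[tx,ty]))<.006:
    ctrl.goto(W(tx,ty,.055),Q)
    ok=guarded(ctrl,tx,ty,.055,.004)
    if ok:
        ctrl.close(30);q=ctrl.get_obs();print('closed',q['time_s'],q['opening'],fj(q).round(2))
        b=fj(q)
        if .014<q['opening']<.022:
            x=tx-.003
            ctrl.servo_line(W(x,ty,.004),max_speed=.03)
            while x>tx-.016:
                x-=.0008;ctrl.servo_line(W(x,ty,.004),max_speed=.02);q=ctrl.get_obs();f=fj(q,b)
                if f[0]>2.5:break
            print(q['time_s'],x,inj(q['ee_pos']).round(4),f.round(2))
E
```

```text
tab [-0.04614241 -0.13867917]
closed 18.6167 0.01728702466113941 [-0.96  0.15  1.49]
20.3667 -0.05080000000000001 [-0.0503 -0.1383] [ 5.32 -0.12  2.84]
```

The tab is gripped and the wedge bears on the ramp at x −50.5 (predicted −51.4). Now I'll slide along the ramp, regulating the bearing force.

```bash
python3 - <<'E'
from h import *
from station import ctrl
q=ctrl.get_obs();t0=q['time_s'];b=np.r_[-.96,.15,1.49]
x,y=-.0505,-.1382; n=0
e=np.array([.1387,.9903])
while y<.0:
    s=.005 if y<-.075 else .0015
    f=fj(q,b)
    x+=.14*s+np.clip((f[0]-2.5)*.00010,-.0006,.0006)
    y+=s; ctrl.servo_line(W(x,y,.004),max_speed=.05 if s>.002 else .025)
    q=ctrl.get_obs();f=fj(q,b);n+=1;d=-(f[:2]@e)
    if n%4==0 or d>5: print(round(y*1e3,1),round(x*1e3-.14*1e3*y,2),f.round(1),round(d,1),inj(q['ee_pos']).round(4))
    if d>9 or abs(f[0])>15 or q['time_s']-t0>13: break
print(q['time_s'],q['opening'])
wrist(ctrl,'w6')
E
```

```text
-118.2 -30.5 [2.8 1.4 4.8] -1.7 [-0.0472 -0.1177]
-98.2 -30.43 [1.5 1.9 4.2] -2.1 [-0.0444 -0.0977]
-78.2 -30.42 [2.4 0.6 4.7] -0.9 [-0.0416 -0.0778]
-68.7 -30.52 [ 2.6 -1.7  5.3] 1.4 [-0.0404 -0.0688]
-62.7 -30.57 [ 1.9 -1.6  5.3] 1.3 [-0.0395 -0.0629]
-56.7 -30.53 [ 3.4 -1.9  4.8] 1.4 [-0.0387 -0.0569]
-50.7 -30.66 [ 0.8 -3.3  6.9] 3.1 [-0.0384 -0.0511]
-47.7 -31.03 [ 0.6 -5.2  5.9] 5.1 [-0.0385 -0.0484]
-46.2 -31.22 [-0.  -6.5  7.2] 6.4 [-0.0385 -0.0471]
-44.7 -31.47 [  0.1 -11.8   7.3] 11.6 [-0.0384 -0.0465]
28.3667 0.01753117700541774
```

View pics/w6.png

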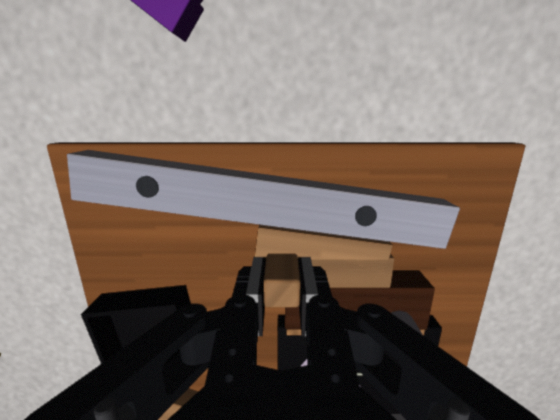

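The wedge sits in the gap between ramp and bar, its tip near (392,270). The drive force is 11.6 N at wedge y ≈ −21 mm. I'll give one small final nudge to about 13 N, then release and lift.

```bash
python3 - <<'E'
from h import *
from station import ctrl
b=np.r_[-.96,.15,1.49];e=np.array([.1387,.9903]);y=-.0447;x=-.03147+.14*y
q=ctrl.get_obs();d=-(fj(q,b)[:2]@e);print('held',round(d,1))
while d<12.5 and y<-.041:
    y+=.0004;x+=.00003;ctrl.servo_line(W(x,y,.004),max_speed=.01);q=ctrl.get_obs();d=-(fj(q,b)[:2]@e)
print(fj(q,b).round(1),round(d,1),inj(q['ee_pos']).round(4))
p=inj(q['ee_pos'])
ctrl.release();q=ctrl.get_obs();print(q['time_s'],fj(q).round(1))
ctrl.servo_line(W(*p,.10),max_speed=.2); ctrl.goto(W(.03,-.08,.13),Q)
q=ctrl.get_obs();print(q['time_s'],fj(q).round(1));wrist(ctrl,'w7')
E
```

```text
held 11.2
[ -0.7 -14.9   8.6] 14.8 [-0.0384 -0.0464]
29.5833 [-0.1  0.3  1.6]
30.6417 [-0.2  0.3 -0.6]
```

View pics/w7.png

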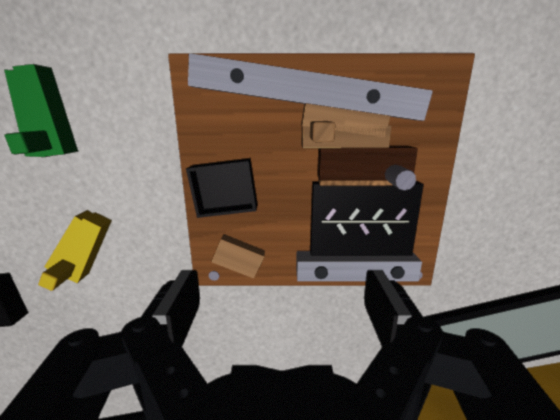

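The wedge (302–391, 105–148) is tight between ramp and bar, with its tab at (322,131). The panel (311–421, 183–255) is square between cork and fence, and nothing else has moved. Handing in.

```bash
python3 -c "
from station import ctrl
print(ctrl.close_job())"
```

```text
the job is handed in; nothing more can be done
None
```

I handed the job in at about 31 s of the 51 s limit: the bar holds the panel square against the fence, and the wedge is jammed behind it, driven with about 15 N, and stayed put after release; the gripper never touched the panel, though an early mis-set grasp height pressed the shut fingers on the post top at about 5 N.

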